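# Load the lever frame with its hanging weight

## Task

Put the lever loading frame to work on its mortar cube: draw the wooden chock out from under the beam and lay it on the bench, then lift the hanger weight by its top tab, pass its loop over the upturned hook at the beam's end and lower it into the hook. Still holding the tab, tug the weight down gently, with about its own weight again, to be sure that it is held and the beam moves; then ease it back and let go so that it hangs free and still. Drop nothing, do not overload the beam, and leave the other things where they are.

Things in the scene. Friction and masses are not known exactly. Their poses are not given: they have to be found in the camera images.
- hook_seat (a point): Floor of the hook at the free, near end of the lever frame's steel beam, 198 mm above the bench when level. x: along the beam to its pivot, 251 mm off; y: across; z up. The seat is a trough 12 mm long at its floor, 28 mm at its mouth, between an upturned horn on the robot's side (9 mm thick, top 18 mm above the seat) and the beam (top 14 mm above it). Jaw below it 12 mm thick, 16 mm wide. Open above.
- beam (a joint): Dip of the beam, rad: 0 level and unloaded, on its upper stop; grows as the hook goes down (0.004 rad per mm at the hook). Sprung: after the first 1 N the hook goes down 1.26 mm per N. The weight alone gives about 0.027 to 0.034; a gentle tug with its own weight again about 0.058 to 0.072; past 0.11 the beam is overloaded. With the chock in place it cannot pass 0.02.
- chock_mid (a point): Centre of the wooden chock, a plain block 40 (x) x 110 (y) x 28 (z) mm, 0.11 kg. It lies across the frame on the beam rest with 2 mm between its top and the beam, and sticks out 55 to 80 mm from the beam's right (-y) side, where it can be taken from above and drawn out to the right along its length.
- weight_tab (a point): Grip point in the flat upright tab on top of the steel hanger weight; tab 10 mm thick (x), 30 mm wide (y), 49 mm tall. The point is 152 mm above the weight's underside, 21 mm below the tab's top, 28 mm above the top of the loop's bar. 0.63 to 0.77 kg; it starts upright on the bench, left of the frame. Front and back alike.
- weight_bar (a point): Middle of the underside of the loop's top bar (bar 10 mm in x, 8 mm high), which rests in the hook; 36 mm below weight_tab, 116 mm above the weight's underside. The loop opens front to back (x): 44 mm wide (y) and 52 mm high inside, 62 mm wide outside. Below it a short stem and a disc of 66 mm diameter, 26 mm high.
- tin_a: Bystander: aluminium tin with lid, 59 mm diameter, 38 mm tall, loose; origin under its centre.
- jar_near: Bystander: screw jar, 62 mm diameter, 94 mm tall, loose; origin under its centre.
- spare_cube: Bystander: 50 mm mortar cube, loose; origin under its centre.
- beam_rest (a point): Middle of the top of the frame's beam rest, a fixed plate 56 (x) x 62 (y) mm, 158 mm above the bench, 85 mm behind the hook, under the 18 mm wide beam. Axes as hook_seat. The frame is fixed to the bench: base plate 270 x 130 x 14 mm from 45 mm in front of this point to 225 mm behind it, mortar cube under a spring cartridge 80 mm behind, pivot cheeks 166 mm behind; 222 mm tall.
There are look-alikes about, which are no part of the job. What is shaped like the part that bears chock_mid but black or pink is not meant.

How it is judged (in metres and radians):
On the way, in this order (a step that is already met when the one before it is completed fails the run):
1. the chock has been taken out from under the beam and laid on the bench (height (world z) of chock_mid below 0.024 m and linear speed of chock below 0.05 m/s), for 0.2 s.
2. the weight's bar lies in the hook and the weight, still held by the fingers, is tugged down so that the beam dips clearly beyond what the weight alone gives (beam over 0.045 rad) (distance between weight_bar and hook_seat below 0.018 m and value of joint beam above 0.045 rad and contact force between the fingers and weight above 1 N), for 0.2 s.
At the end, for the whole second after the job is handed in: The weight hangs by its top bar in the hook (bar within 18 mm of the seat point, plumb to 0.15 rad, slower than 0.04 m/s), released, with the beam carrying it (0.012 to 0.04 rad); the chock lies flat or on its edge at rest on the bench itself, not on the frame (distance between weight_bar and hook_seat below 0.018 m and angle between weight_bar's own z axis and vertical below 0.15 rad and value of joint beam between 0.012 and 0.04 rad and linear speed of weight below 0.04 m/s and height (world z) of chock_mid between 0.008 and 0.024 m and linear speed of chock below 0.03 m/s); the robot touches nothing.
It fails at once if the beam is overloaded (past 0.11 rad) (value of joint beam above 0.11 rad).
It fails at once if the chock is dropped (falls free faster than 0.9 m/s) (linear speed of chock above 0.9 m/s and contact force between the fingers and chock below 0.2 N).
It fails at once if the weight is dropped (falls free faster than 0.5 m/s) (linear speed of weight above 0.5 m/s and contact force between the fingers and weight below 0.2 N).
It fails at once if a bystander is moved by more than 30 mm (distance of any of tin_a, jar_near, spare_cube from where it was at the start of the episode above 0.03 m).
It also fails if it takes over 67 s, if anything falls off the work surface, if the arm or the gripper's body presses on something with over 40 N, if the wrist force passes 120 N, or if a joint passes its speed limit or range.

## Robot

A 7-joint arm with a two-finger parallel gripper is mounted at the origin on a cart in front of the work surface, level with it; the furniture and walls round the work are solid. World frame = base frame: x ahead of the robot, y to its left, z up, the work surface at z = 0. Lengths are in mm, angles in rad, forces in N, time in s.
With the tool pointing down it reaches from about 425 to 925 mm from the base axis. Payload 6.8 kg.
Tool frame: the origin (TCP) lies between the finger pads; the fingertips stand 19 mm ahead of it and the grasp point (between the pads) is the TCP (r.tips_ahead is the distance from the TCP to the fingertips, in mm); z points along the fingers, y is the direction in which the jaws open and shut (so a half turn about z gives the same grasp; the last joint's range is limited). The gripper opens to 85 mm and grips with 20 to 120 N. Pads are 22 mm wide; open, the fingers measure 114 mm over their backs; the gripper's body (76 mm by 85 mm) begins 54 mm behind the grasp point. The pads swing forward as they close: fully open they stand 13 mm farther back than shut.
Start: joints at [1.229, 0.477, 0.022, 1.555, -0.011, 1.109, -0.083], TCP at [156.389, -656.65, 250.308] pointing down, gripper open.
Joint ranges: [-2.96, 2.96], [-0.34, 2.1], [-1.41, 1.46], [0.24, 2.44], [-1.37, 4.51], [0.17, 1.92], [-2.96, 2.96]. Speed limits (rad/s): [2.39, 2.39, 3.14, 3.14, 3.14, 3.14, 3.14].

## Interface

Orientations are given as [roll, pitch, yaw] about the fixed x, y, z axes, in that order (R = Rz(yaw) Ry(pitch) Rx(roll)).
In Python, from bench import r, snapshot, camera_params, find_in, cut_out, pinpoint gives the robot as it stands.
- The arm moves only by the tool step_arm, never from a script. Its argument "deltas" is a list of rows, each an object with "delta_pos": the shift along the world's x, y, z in cm, a list of three; "angular": the turn, a rotation vector about the world's x, y, z in rad, a list of three; "gripper": the opening, from 0 (shut) to 1 (fully open). In form: [{"delta_pos": [tx, ty, tz], "angular": [rx, ry, rz], "gripper": gripper}, ...]. A call has 1 to 8 rows; each row is the pose to reach, as a shift and turn from the pose commanded when the call began; what a row does not reach only later rows make up. A row lasts 1/8 s, in which the tool goes at most 62.5 mm and 10.7 degrees, less where a joint would pass 70% of its speed; a pose out of reach is approached as far as the arm can. A call with a gripper value outside its range is refused whole. The fingers move at their own pace and stop on an object; "newtons" is the grip in N (left out, the last holds). Time passes only in rows, so rows that repeat a pose let the fingers close. It gives the time, the measured TCP pose, the force and the opening at its end, in the units of the state.
- r.sense(): the state, without advancing time (a new reading comes with each control period).
- snapshot(name): name is "scene" or "top" or "wrist"; returns the picture (400x640x3 uint8, blue, green, red); there is no depth.
- camera_params(name): a dict with "K" (3x3 intrinsics, pixels), "D" ([k1, k2, p1, p2, k3] as OpenCV has them; the pictures are not rectified), "R" (3x3) and "t" (3): a world point X has camera coordinates R X + t; the wrist camera has in their place "hand_eye" (4x4, takes a point from camera to tool coordinates, whose origin is the TCP and whose axes are the flange's). Camera axes: x right, y down, z forward; pixel columns grow to the right and rows downward; lengths in mm; the calibration is good to about 2 mm. A picture is of the moment at which its call begins: read the wrist's pose just before it. camera_params takes no time and is no camera call.
- r.job_done(): hands the job in, once; it reports no verdict.
Trained networks look in the newest picture that a camera, given by its name, has taken for a name from the list of things; names that differ only in an ending like _2 or _b are one class to them, and where a whole thing is asked for, a point or a joint stands for the part that bears it (a point fixed in the world has none). Each returns a list of dicts, best first, with "score" (0 to 1); they miss things now and then, are a little off and sometimes report something else, mostly with a low value. They report only what shows in the picture. A call takes as long as a camera call. They do not tell look-alikes from the thing itself.
- find_in(camera, name): "centre" ([x, y, z] in mm, in world coordinates, good to about 4 mm: the middle of the surface that is visible of it).
- cut_out(camera, name): "region" (400x640 bool, what is visible of it).
- pinpoint(camera, name): "centre" ([x, y, z] in mm, in world coordinates, good to about 4 mm: a listed point, or the origin of a listed thing).
The state is a dict: "t": time; "joints": joint angles; "qd": joint speeds; "joint_torque": joint torques, N m; "tcp_pos": TCP position; "orientation": TCP orientation; "wrist_force": force on the tool from outside, world axes, zero at the start; "torque": the same for the moment, N m; "width": finger opening in mm.
Only numpy, scipy, OpenCV 4.12 (cv2) and the standard library are available. Lean on these libraries where they do the work, as an engineer would, in place of code of your own. Each camera call takes 0.05 s, during which the arm holds its last target. There are 200 camera calls.

## Working session

There is one attempt and no reset: what is moved stays moved. The work goes in short steps, Python scripts to look and compute and a tool call to move; the robot and the scene stay as the last step left them, time stands still between calls to the robot, and variables do not carry over. Pictures are saved under pics/ and viewed, about 8 in all and at most 12, crops included, and the job is handed in when it is done.

Besides the shell and the picture viewer there is one more tool, called by a JSON object that holds its "method" and its "body". step_arm: Moves the arm, as the interface text tells. Its arguments: {"type":"object","properties":{"deltas":{"type":"array"},"newtons":{"type":"number"}},"required":["deltas"]}

```bash
mkdir -p pics
cat > h.py <<'E'
import numpy as np, cv2
from bench import r, snapshot, camera_params, find_in, cut_out, pinpoint
np.set_printoptions(precision=1,suppress=True)
def proj(cam,X):
    p=camera_params(cam); rv=cv2.Rodrigues(np.array(p["R"]))[0]
    return cv2.projectPoints(np.array(X,float).reshape(-1,1,3),rv,np.array(p["t"],float),np.array(p["K"]),np.array(p["D"]))[0].reshape(-1,2)
E
python3 - <<'E'
from h import *
a=snapshot("scene");b=snapshot("top")
cv2.imwrite("pics/s.png",cv2.resize(np.vstack([a,b]),(480,600)) if 0 else a);cv2.imwrite("pics/t.png",b)
for c in("scene","top"):
    for n in("chock_mid","weight_tab","weight_bar","hook_seat","beam_rest","tin_a","jar_near","spare_cube"):
        print(c,n,[(np.array(d["centre"]),round(d["score"],2),proj(c,d["centre"])[0].astype(int)) for d in pinpoint(c,n)[:3]])
s=r.sense();print(s["t"],s["tcp_pos"],s["orientation"],s["width"],r.tips_ahead)
E
```

```text
scene chock_mid [(array([ 720.6, -227.4,   14.6]), 0.66, array([337, 183])), (array([ 574.1, -230.2,   12.1]), 0.62, array([358, 205])), (array([540.1, -85. , 175.1]), 0.51, array([330, 192]))]
scene weight_tab [(array([463.9, 237.7, 154.7]), 0.8, array([254, 248]))]
scene weight_bar [(array([462.2, 233.9, 116.8]), 0.97, array([257, 256]))]
scene hook_seat [(array([454.2, -82.1, 195.9]), 0.81, array([343, 203]))]
scene beam_rest [(array([536.7, -65.7, 160. ]), 0.94, array([326, 198]))]
scene tin_a [(array([374.7,  72.6,   0.1]), 0.51, array([315, 276])), (array([455. , -82.3, 196.5]), 0.16, array([343, 203]))]
scene jar_near [(array([570.7, 299.5,  -3.8]), 0.77, array([230, 265]))]
scene spare_cube [(array([ 422.4, -470.2,    1.3]), 0.78, array([432, 208]))]
top chock_mid [(array([ 726.6, -223.6,   14.4]), 0.89, array([371, 152])), (array([539.7, -83.3, 174.3]), 0.81, array([322, 207])), (array([ 573.9, -236.2,   13.4]), 0.66, array([374, 202]))]
top weight_tab [(array([463.9, 235. , 151.2]), 0.74, array([204, 232])), (array([538. , -65.2, 156.4]), 0.42, array([316, 208]))]
top weight_bar [(array([464.2, 230.1, 117.9]), 0.85, array([209, 233]))]
top hook_seat [(array([459.4, -85.3, 199.8]), 0.79, array([322, 237]))]
top beam_rest [(array([540.7, -64.6, 161.3]), 0.82, array([315, 207])), (array([380.5,  73.8,  -0.4]), 0.67, array([270, 263]))]
top tin_a [(array([377.7,  78.9,   1.6]), 0.8, array([268, 264]))]
top jar_near [(array([570.5, 298.6,   0. ]), 0.93, array([200, 199]))]
top spare_cube [(array([ 421.1, -467.8,   -1.1]), 0.67, array([449, 255]))]
0.9 [ 156.4 -656.6  250.3] [3.1 0.  0.2] 85.55005736795276 19.0
```

View pics/s.png

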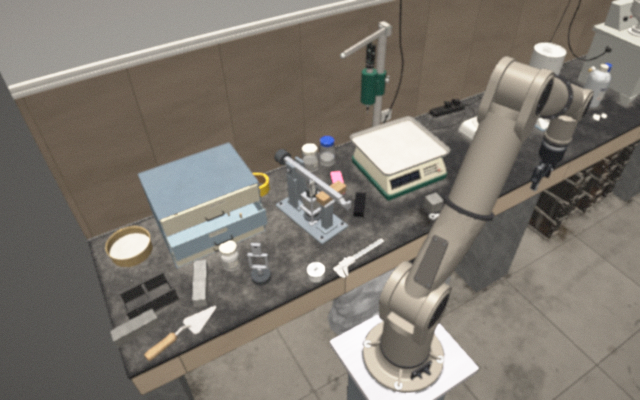

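View pics/t.png

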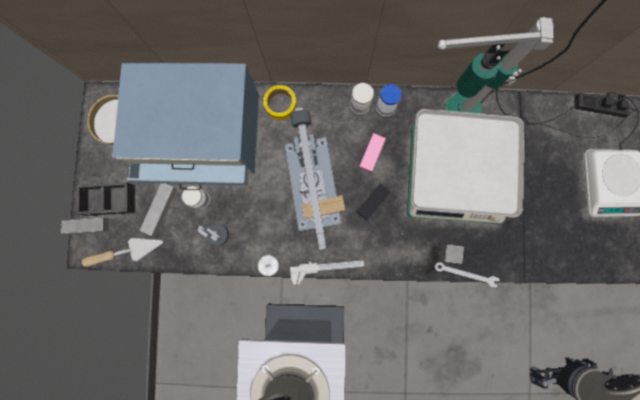

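The wooden block at top px (322,207), lying under the beam, is the chock. The black block at (374,202) and the pink one at (371,152) lie on the bench and are look-alikes. The weight is at (204,232), left of the frame, and the hook is at (322,245). Next I measure the frame and weight yaw and enlarge the chock to confirm it.

```bash
cat >> h.py <<'E'
def ray(cam,px,s=None):
    p=camera_params(cam); K=np.array(p["K"]);D=np.array(p["D"])
    n=cv2.undistortPoints(np.array(px,float).reshape(-1,1,2),K,D).reshape(-1,2)
    d=np.c_[n,np.ones(len(n))]
    if "R" in p:
        R=np.array(p["R"]);return -R.T@np.array(p["t"]),d@R
    from scipy.spatial.transform import Rotation as Ro
    H=np.array(p["hand_eye"]);Rt=Ro.from_euler("xyz",s["orientation"]).as_matrix()
    return Rt@H[:3,3]+np.array(s["tcp_pos"]),d@(Rt@H[:3,:3]).T
def plane(cam,px,z,s=None):
    o,d=ray(cam,px,s); return (o+d*((z-o[2])/d[:,2])[:,None])[:,:2]
def rect(cam,reg,z,s=None):
    y,x=np.nonzero(reg); P=plane(cam,np.c_[x,y],z,s).astype(np.float32)
    (c,wh,a)=cv2.minAreaRect(P); return np.array(c),np.array(wh),a
E
python3 - <<'E'
from h import *
b=snapshot("top")
for n,z in(("beam",212),("chock_mid",186),("weight_tab",150)):
    for d in cut_out("top",n)[:3]: print(n,round(d["score"],2),d["region"].sum(),*rect("top",d["region"],z))
print(plane("top",[(322,247),(303,119)],212))
cv2.imwrite("pics/c.png",cv2.resize(b[170:270,180:400],None,fx=3.5,fy=3.5,interpolation=cv2.INTER_CUBIC))
p=camera_params("wrist");print(np.array(p["hand_eye"]),np.array(p["K"]))
E
```

```text
beam 0.97 1209 [614.6 -38.7] [373.1  53.6] 8.072518348693848
chock_mid 0.94 491 [ 688.7 -209.8] [ 36.8 101.7] 68.59463500976562
chock_mid 0.9 570 [538.7 -83.6] [ 43.3 110.6] 13.499733924865723
chock_mid 0.77 464 [ 558.1 -213.7] [35.6 97.8] 50.42744827270508
weight_tab 0.84 459 [463.9 213.3] [54.2 83.2] 1.922971248626709
[[435.3 -85. ]
 [768.9 -25.1]]
[[  -0.    -0.9   -0.3   83.6]
 [   1.    -0.     0.     0.5]
 [  -0.    -0.3    0.9 -124.3]
 [   0.     0.     0.     1. ]] [[298.9   0.  319.3]
 [  0.  298.9 196.2]
 [  0.    0.    1. ]]
```

View pics/c.png

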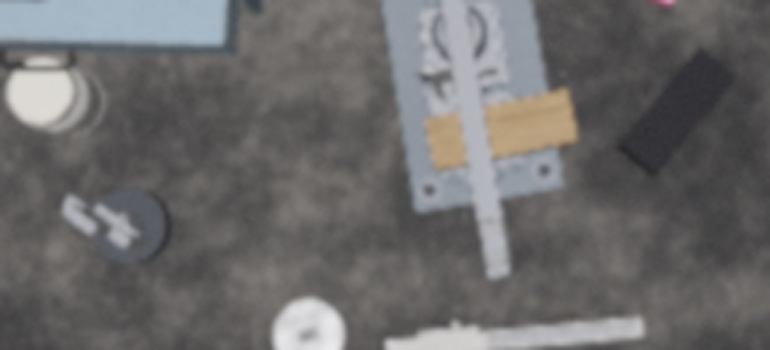

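{"method": "step_arm", "body": {"deltas": [{"delta_pos": [4,6,5],"angular": [0,0,0.18],"gripper": 1},{"delta_pos": [8,11,8],"angular": [0,0,0.36],"gripper": 1},{"delta_pos": [11,16,10],"angular": [0,0,0.54],"gripper": 1},{"delta_pos": [14,21,10],"angular": [0,0,0.72],"gripper": 1},{"delta_pos": [17,26,10],"angular": [0,0,0.9],"gripper": 1},{"delta_pos": [20,31,10],"angular": [0,0,1.08],"gripper": 1},{"delta_pos": [23,36,10],"angular": [0,0,1.26],"gripper": 1},{"delta_pos": [26,40,10],"angular": [0,0,1.44],"gripper": 1}]}}

```text
t: 2.1
tcp_pos: [416.4, -255.6, 350.8]
orientation: [3.141, 0.001, 1.679]
wrist_force: [0.4, -0.5, 0.1]
width: 85.6
```

The crop confirms it: the wooden block at crop (502,130), crossing under the beam, is the chock. I move above its free end and look from close by.

{"method": "step_arm", "body": {"deltas": [{"delta_pos": [4.5,4.5,-1],"angular": [0,0,0.05],"gripper": 1},{"delta_pos": [9,9,-2],"angular": [0,0,0.11],"gripper": 1},{"delta_pos": [13,13.5,-4],"angular": [0,0,0.11],"gripper": 1},{"delta_pos": [13,13.5,-4],"angular": [0,0,0.11],"gripper": 1}]}}

```text
t: 2.6
tcp_pos: [547.4, -117.2, 309.0]
orientation: [-3.141, -0.003, 1.792]
wrist_force: [-0.5, 0.2, -0.6]
width: 85.6
```

Run:
```python
from h import *
s=r.sense();b=snapshot("wrist");print(s["tcp_pos"],s["orientation"],s["joints"])
cv2.imwrite("pics/w1.png",b)
for n,z in(("chock_mid",186),("beam",212)):
    for d in cut_out("wrist",n)[:3]: print(n,round(d["score"],2),d["region"].sum(),*rect("wrist",d["region"],z,s))
for n in("chock_mid","hook_seat","beam_rest"):
    print(n,[(np.array(d["centre"]),round(d["score"],2)) for d in pinpoint("wrist",n)[:3]])
```

```text
[ 547.4 -117.2  309. ] [-3.1 -0.   1.8] [ 0.6  0.3 -0.6  1.7  0.2  1.2  0.2]
chock_mid 0.89 4892 [542.2 -84.8] [ 41.1 109.5] 12.705409049987793
chock_mid 0.76 1522 [ 647.3 -150.6] [27.4 72.2] 67.288330078125
chock_mid 0.56 1667 [ 558.5 -153.8] [27.8 68.7] 51.7382698059082
beam 0.62 14540 [601.8 -44.8] [352.6  52. ] 8.545169830322266
chock_mid [(array([ 725.5, -224.6,   13. ]), 0.85), (array([ 577.2, -232.1,   12.8]), 0.64), (array([536.7, -89.2, 173.5]), 0.56)]
hook_seat [(array([454.8, -76.9, 197.3]), 0.85)]
beam_rest []
```

View pics/w1.png

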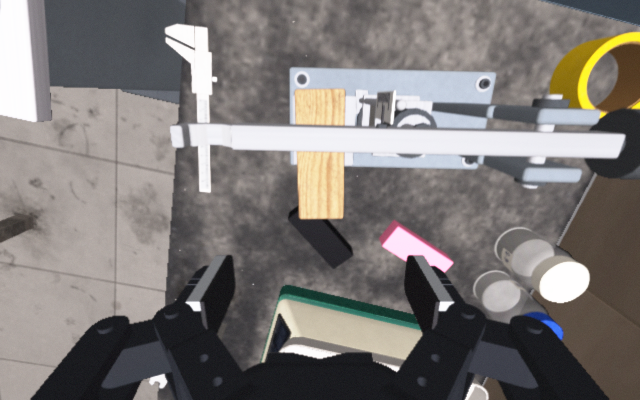

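The chock's footprint, measured at z=186, is 41×110 mm at (541,-85), yaw 0.22, which matches the stated size and height. I grip it 37 mm right of its centre.

{"method": "step_arm", "body": {"deltas": [{"delta_pos": [0.1,-0.3,-5],"angular": [0,0,0],"gripper": 1},{"delta_pos": [0.1,-0.3,-10],"angular": [0,0,0],"gripper": 1},{"delta_pos": [0.1,-0.3,-12.5],"angular": [0,0,0],"gripper": 1},{"delta_pos": [0.1,-0.3,-13.9],"angular": [0,0,0],"gripper": 1},{"delta_pos": [0.1,-0.3,-13.9],"angular": [0,0,0],"gripper": 0.6},{"delta_pos": [0.1,-0.3,-13.9],"angular": [0,0,0],"gripper": 0.4},{"delta_pos": [0.1,-0.3,-13.9],"angular": [0,0,0],"gripper": 0.4},{"delta_pos": [0.1,-0.3,-13.9],"angular": [0,0,0],"gripper": 0.4}], "newtons": 40}}

```text
t: 3.9
tcp_pos: [547.8, -125.6, 172.8]
orientation: [3.139, 0.001, 1.784]
wrist_force: [-1.1, -0.5, 6.9]
width: 39.5
```

{"method": "step_arm", "body": {"deltas": [{"delta_pos": [0.1,-0.6,0.1],"angular": [0,0,0],"gripper": 0.3},{"delta_pos": [0.55,-2.4,0.1],"angular": [0,0,0],"gripper": 0.3},{"delta_pos": [1.1,-4.9,0.1],"angular": [0,0,0],"gripper": 0.3},{"delta_pos": [1.65,-7.3,0.1],"angular": [0,0,0],"gripper": 0.3},{"delta_pos": [2.2,-9.8,0.1],"angular": [0,0,0],"gripper": 0.3},{"delta_pos": [2.2,-9.8,0.1],"angular": [0,0,0],"gripper": 0.3}]}}

```text
t: 4.65
tcp_pos: [568.2, -227.8, 171.5]
orientation: [-3.14, 0.001, 1.778]
wrist_force: [-0.5, -0.5, -1.2]
width: 39.6
```

Run:
```python
from h import *
s=r.sense();b=snapshot("wrist");print(s["tcp_pos"],s["orientation"],s["width"],s["wrist_force"])
cv2.imwrite("pics/w2.png",b)
for d in cut_out("wrist","chock_mid")[:3]: print(round(d["score"],2),*rect("wrist",d["region"],186,s))
```

```text
[ 568.2 -227.8  171.5] [-3.1  0.   1.8] 39.63171863796131 [-0.5 -0.5 -1.2]
0.88 [ 561.3 -186.2] [ 39. 108.] 10.284934043884277
0.64 [ 621.4 -178.9] [17.1 50.1] 68.14319610595703
```

View pics/w2.png

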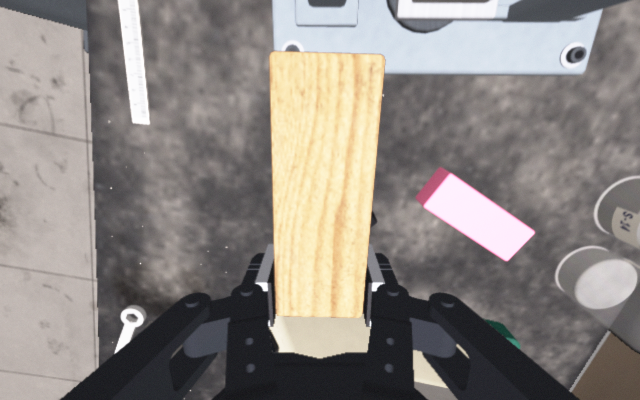

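The chock is held level, clear of the beam at px (325,180). I lay it on the free bench area in front of the black block.

{"method": "step_arm", "body": {"deltas": [{"delta_pos": [-2.5,-1.4,0],"angular": [0,0,0],"gripper": 0.3},{"delta_pos": [-6,-3.4,-1],"angular": [0,0,0],"gripper": 0.3},{"delta_pos": [-9,-5,-4],"angular": [0,0,0],"gripper": 0.3},{"delta_pos": [-9.5,-5.4,-8],"angular": [0,0,0],"gripper": 0.3},{"delta_pos": [-9.5,-5.4,-11.5],"angular": [0,0,0],"gripper": 0.3},{"delta_pos": [-9.5,-5.4,-13.5],"angular": [0,0,0],"gripper": 0.3},{"delta_pos": [-9.5,-5.4,-14.6],"angular": [0,0,0],"gripper": 0.3},{"delta_pos": [-9.5,-5.4,-14.6],"angular": [0,0,0],"gripper": 0.3}]}}

```text
t: 5.75
tcp_pos: [474.2, -277.0, 26.3]
orientation: [-3.142, -0.0, 1.785]
wrist_force: [0.5, -0.8, -0.3]
width: 39.6
```

Run:
```python
from h import *
s=r.sense();print(s["tcp_pos"],s["wrist_force"],s["width"])
b=snapshot("scene")
for d in pinpoint("scene","chock_mid")[:3]: print(np.array(d["centre"]),d["score"])
b=snapshot("wrist")
for d in cut_out("wrist","chock_mid")[:2]: print(round(d["score"],2),*rect("wrist",d["region"],42,s))
```

```text
[ 474.2 -277.    26.3] [ 0.5 -0.8 -0.3] 39.64310359289725
[ 465.  -236.2   24.8] 0.84
[ 571.6 -228.6   13.9] 0.81
[ 722.5 -228.6   12.5] 0.69
0.77 [ 466.9 -235.1] [ 39.1 106.9] 10.783777236938477
0.66 [ 556.4 -226.4] [ 38.9 105.9] 51.679161071777344
```

{"method": "step_arm", "body": {"deltas": [{"delta_pos": [0,0,-0.4],"angular": [0,0,0],"gripper": 0.3},{"delta_pos": [0,0,-0.7],"angular": [0,0,0],"gripper": 0.3},{"delta_pos": [0,0,-0.9],"angular": [0,0,0],"gripper": 0.3},{"delta_pos": [0,0,-1.0],"angular": [0,0,0],"gripper": 0.3},{"delta_pos": [0,0,-1.0],"angular": [0,0,0],"gripper": 0.3}]}}

```text
t: 6.58
tcp_pos: [473.8, -277.4, 17.7]
orientation: [-3.141, 0.001, 1.784]
wrist_force: [-6.5, 2.5, 16.7]
width: 39.5
```

{"method": "step_arm", "body": {"deltas": [{"delta_pos": [0,0,0.1],"angular": [0,0,0],"gripper": 0.6},{"delta_pos": [0,0,0.1],"angular": [0,0,0],"gripper": 0.7},{"delta_pos": [0,0,0.1],"angular": [0,0,0],"gripper": 0.7},{"delta_pos": [0,0,2],"angular": [0,0,0],"gripper": 0.7},{"delta_pos": [0,0,6],"angular": [0,0,0],"gripper": 0.7},{"delta_pos": [0,0,12],"angular": [0,0,0],"gripper": 0.8},{"delta_pos": [0,0,18],"angular": [0,0,0],"gripper": 1},{"delta_pos": [0,0,24],"angular": [0,0,0],"gripper": 1}]}}

```text
t: 7.58
tcp_pos: [473.6, -277.0, 259.6]
orientation: [3.141, 0.001, 1.784]
wrist_force: [1.0, -1.1, -0.6]
width: 85.2
```

Run:
```python
from h import *
s=r.sense();print(s["tcp_pos"],s["wrist_force"],s["width"],np.array(s["joints"])*10)
b=snapshot("wrist")
for d in cut_out("wrist","chock_mid")[:2]: print(round(d["score"],2),*rect("wrist",d["region"],28,s))
for c in("scene","top"):
    a=snapshot(c)
    for d in pinpoint(c,"chock_mid")[:3]: print(np.array(d["centre"]),d["score"])
    for d in pinpoint(c,"hook_seat")[:1]+pinpoint(c,"weight_tab")[:1]+pinpoint(c,"weight_bar")[:1]: print(np.array(d["centre"]),d["score"])
```

```text
[ 473.6 -277.   259.6] [ 1.  -1.1 -0.6] 85.246075476212 [ 8.6  3.1 -5.5 18.2  1.8 10.6  4.6]
0.9 [ 468.2 -236.5] [ 40.9 109.5] 10.168344497680664
0.6 [ 721.  -226.7] [ 43.8 124.4] 69.52173614501953
[ 466.8 -236.4   13.9] 0.81
[461.4 235.5 116.8] 0.71
[ 722.6 -230.    12.4] 0.7
[454.  -79.1 197.8] 0.77
[467.  234.7 153.2] 0.67
[ 576.2 -234.1   11.4] 0.92
[ 465.2 -234.9   16.3] 0.71
[458.6 -87.4 197.5] 0.82
[465.3 235.6 151.3] 0.67
[462.2 232.8 115.4] 0.73
```

{"method": "step_arm", "body": {"deltas": [{"delta_pos": [0,3,4],"angular": [0,0,0],"gripper": 1},{"delta_pos": [0,9,7],"angular": [0,0,0],"gripper": 1},{"delta_pos": [0,15,8],"angular": [0,0,0],"gripper": 1},{"delta_pos": [0,21,8],"angular": [0,0,0],"gripper": 1},{"delta_pos": [0,27,8],"angular": [0,0,0],"gripper": 1},{"delta_pos": [0,33,8],"angular": [0,0,0],"gripper": 1},{"delta_pos": [0,39,7],"angular": [0,0,0],"gripper": 1},{"delta_pos": [-0.5,44.5,6],"angular": [0,0,0],"gripper": 1}]}}

```text
t: 9.18
tcp_pos: [468.7, 169.7, 316.0]
orientation: [3.141, -0.0, 1.784]
wrist_force: [0.4, -0.5, 0.3]
width: 85.1
```

{"method": "step_arm", "body": {"deltas": [{"delta_pos": [0,0,0],"angular": [0,0,0],"gripper": 1},{"delta_pos": [0,0,0],"angular": [0,0,0],"gripper": 1}]}}

```text
t: 9.43
tcp_pos: [468.9, 167.0, 315.9]
orientation: [-3.141, 0.0, 1.784]
wrist_force: [0.2, -0.7, -0.0]
width: 85.6
```

Run:
```python
from h import *
s=r.sense();print(s["tcp_pos"],s["orientation"],s["joints"])
b=snapshot("wrist");cv2.imwrite("pics/w3.png",b)
for n in("weight_tab","weight_bar","hook_seat"):print(n,[(np.array(d["centre"]),round(d["score"],2)) for d in pinpoint("wrist",n)[:2]])
for d in cut_out("wrist","weight_tab")[:1]: np.save("reg.npy",d["region"]);y,x=np.nonzero(d["region"]);print(x.min(),x.max(),y.min(),y.max())
```

```text
[468.9 167.  315.9] [-3.1  0.   1.8] [ 0.3  0.2 -0.9  1.8  0.2  1.2 -0.4]
weight_tab [(array([468. , 234.8, 153.1]), 0.87)]
weight_bar [(array([464.4, 236.7, 111.8]), 0.64)]
hook_seat []
303 353 81 133
```

View pics/w3.png

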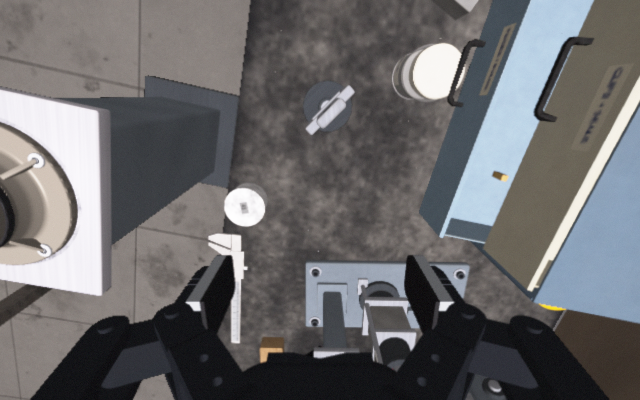

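Run:
```python
from h import *
s=dict(r.sense())
P=plane("wrist",[(310,129),(351,92),(330,111)],124,s);d=P[1]-P[0];print(P,np.linalg.norm(d),np.arctan2(d[1],d[0]))
b=cv2.imread("pics/w3.png")
reg=np.load("reg.npy");g=cv2.cvtColor(b,cv2.COLOR_BGR2GRAY)
m=(reg&(g>125)).astype(np.uint8);y,x=np.nonzero(m);print(m.sum())
c,w,a=cv2.minAreaRect(plane("wrist",np.c_[x,y],124,s).astype(np.float32));print(c,w,a)
cv2.imwrite("pics/w3c.png",cv2.resize(b[60:150,270:390],None,fx=5,fy=5,interpolation=cv2.INTER_CUBIC))
```

```text
[[450.7 211.7]
 [483.5 255.8]
 [467.  233.6]] 54.954076710064676 0.9298494852843097
778
(465.2347106933594, 234.02011108398438) (60.59347915649414, 19.162633895874023) 56.5801887512207
```

View pics/w3c.png

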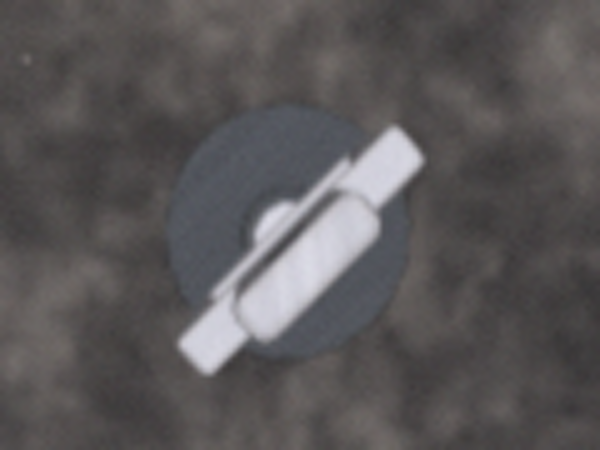

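{"method": "step_arm", "body": {"deltas": [{"delta_pos": [0,2,-1],"angular": [0,0,-0.16],"gripper": 1},{"delta_pos": [-0.1,4,-3],"angular": [0,0,-0.33],"gripper": 1},{"delta_pos": [-0.2,5.5,-5],"angular": [0,0,-0.49],"gripper": 1},{"delta_pos": [-0.3,6.7,-7],"angular": [0,0,-0.66],"gripper": 1},{"delta_pos": [-0.3,6.7,-8],"angular": [0,0,-0.82],"gripper": 1},{"delta_pos": [-0.3,6.7,-8],"angular": [0,0,-0.82],"gripper": 1},{"delta_pos": [-0.3,6.7,-8],"angular": [0,0,-0.82],"gripper": 1}]}}

```text
t: 10.55
tcp_pos: [466.4, 234.3, 236.9]
orientation: [3.141, -0.001, 0.966]
wrist_force: [-0.0, 0.3, -0.8]
width: 85.3
```

Run:
```python
from h import *
s=dict(r.sense());print(s["tcp_pos"],s["orientation"],s["joints"])
b=snapshot("wrist");cv2.imwrite("pics/w4.png",b)
for n in("weight_tab","weight_bar"):print(n,[(np.array(d["centre"]),round(d["score"],2)) for d in pinpoint("wrist",n)[:2]])
for d in cut_out("wrist","weight_tab")[:1]:
    y,x=np.nonzero(d["region"]);print(x.min(),x.max(),y.min(),y.max())
```

```text
[466.4 234.3 236.9] [ 3.1 -0.   1. ] [ 0.   0.3 -0.7  1.9  0.2  1.  -1.4]
weight_tab [(array([463.6, 233.3, 154.7]), 0.81)]
weight_bar [(array([465.6, 237.8, 118.5]), 0.7)]
311 355 275 326
```

View pics/w4.png

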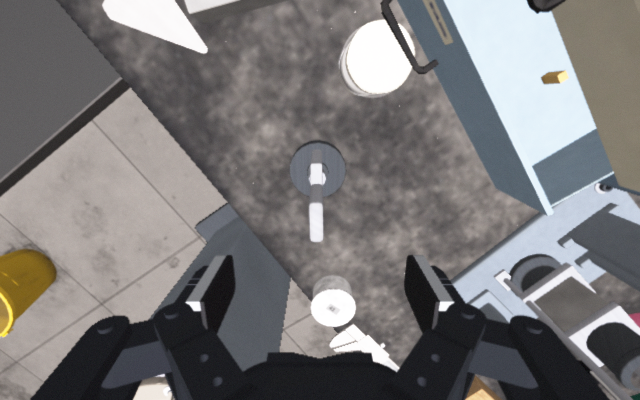

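The tab stands at px (316,222), upright along the image and midway between the jaws. I descend and grip.

{"method": "step_arm", "body": {"deltas": [{"delta_pos": [0,0,-3],"angular": [0,0,0],"gripper": 1},{"delta_pos": [0,0,-6],"angular": [0,0,0],"gripper": 1},{"delta_pos": [0,0,-7.5],"angular": [0,0,0],"gripper": 1},{"delta_pos": [0,0,-7.5],"angular": [0,0,0],"gripper": 0.6},{"delta_pos": [0,0,-7.5],"angular": [0,0,0],"gripper": 0.3},{"delta_pos": [0,0,-7.5],"angular": [0,0,0],"gripper": 0.05},{"delta_pos": [0,0,-7.5],"angular": [0,0,0],"gripper": 0.05},{"delta_pos": [0,0,-7.5],"angular": [0,0,0],"gripper": 0.05}], "newtons": 70}}

```text
t: 11.75
tcp_pos: [466.0, 235.1, 161.9]
orientation: [3.141, -0.001, 0.964]
wrist_force: [-1.0, -0.3, 3.5]
width: 9.0
```

{"method": "step_arm", "body": {"deltas": [{"delta_pos": [0,0,1.5],"angular": [0,0,0],"gripper": 0.05},{"delta_pos": [0,0,4.5],"angular": [0,0,0],"gripper": 0.05},{"delta_pos": [0,0,8],"angular": [0,0,0.1],"gripper": 0.05},{"delta_pos": [-0.5,-2,11],"angular": [0,0,0.25],"gripper": 0.05},{"delta_pos": [-1,-4.5,11.4],"angular": [0,0,0.4],"gripper": 0.05},{"delta_pos": [-1.7,-7.5,11.4],"angular": [0,0,0.55],"gripper": 0.05},{"delta_pos": [-2.5,-10.5,11.4],"angular": [0,0,0.7],"gripper": 0.05},{"delta_pos": [-3,-13,11.4],"angular": [0,0,0.82],"gripper": 0.05}]}}

```text
t: 12.75
tcp_pos: [434.5, 102.9, 275.1]
orientation: [-3.14, 0.001, 1.788]
wrist_force: [0.3, -0.1, -7.1]
width: 8.7
```

{"method": "step_arm", "body": {"deltas": [{"delta_pos": [-1,-2,0],"angular": [0,0,0],"gripper": 0.05},{"delta_pos": [-2,-4,0],"angular": [0,0,0],"gripper": 0.05},{"delta_pos": [-3,-6,0],"angular": [0,0,0],"gripper": 0.05},{"delta_pos": [-3.5,-7,0],"angular": [0,0,0],"gripper": 0.05},{"delta_pos": [-3.5,-7,0],"angular": [0,0,0],"gripper": 0.05}]}}

```text
t: 13.38
tcp_pos: [400.4, 34.2, 275.3]
orientation: [-3.141, 0.0, 1.783]
wrist_force: [0.3, 0.2, -7.2]
width: 9.1
```

Run:
```python
from h import *
s=dict(r.sense());np.set_printoptions(precision=3);print(s["tcp_pos"],s["orientation"],s["joints"],s["wrist_force"],s["width"])
```

```text
[400.413  34.233 275.301] [-3.141  0.     1.783] [ 0.564  0.039 -0.804  2.087  0.033  1.028 -0.044] [ 0.263  0.228 -7.178] 9.115777377110618
```

{"method": "step_arm", "body": {"deltas": [{"delta_pos": [-0.2,-2,-0.2],"angular": [0,0,0],"gripper": 0.05},{"delta_pos": [-0.2,-5,-0.2],"angular": [0,0,0],"gripper": 0.05},{"delta_pos": [0,-8,-0.2],"angular": [0,0,0],"gripper": 0.05},{"delta_pos": [0.7,-11,-0.2],"angular": [0,0,0],"gripper": 0.05},{"delta_pos": [1.1,-12.7,-0.2],"angular": [0,0,0],"gripper": 0.05},{"delta_pos": [1.1,-12.7,-0.2],"angular": [0,0,0],"gripper": 0.05},{"delta_pos": [1.1,-12.7,-0.2],"angular": [0,0,0],"gripper": 0.05}]}}

```text
t: 14.25
tcp_pos: [412.0, -91.1, 273.2]
orientation: [-3.142, -0.001, 1.785]
wrist_force: [0.7, 0.6, -6.8]
width: 8.5
```

Run:
```python
from h import *
s=dict(r.sense());print(s["tcp_pos"],s["orientation"],s["wrist_force"],s["width"])
for c in("top","scene","wrist"):
    b=snapshot(c); cv2.imwrite(f"pics/x_{c}.png",b)
    for n in("weight_tab","weight_bar","hook_seat"):print(c,n,[(np.array(d["centre"]),round(d["score"],2)) for d in pinpoint(c,n)[:2]])
a=cv2.imread("pics/x_wrist.png");t=cv2.imread("pics/x_top.png")[200:280,250:378];q=cv2.imread("pics/x_scene.png")[150:230,280:408]
cv2.imwrite("pics/x.png",np.vstack([cv2.resize(a[100:],(640,300)),np.hstack([cv2.resize(t,(320,200)),cv2.resize(q,(320,200))])]))
```

```text
[412.  -91.1 273.2] [-3.1 -0.   1.8] [ 0.7  0.6 -6.8] 8.492363487181393
top weight_tab []
top weight_bar []
top hook_seat [(array([456.9, -88.7, 200.9]), 0.96)]
scene weight_tab [(array([413. , -93.1, 263.8]), 0.91)]
scene weight_bar [(array([408.1, -89.8, 230. ]), 0.66)]
scene hook_seat [(array([453.1, -78.6, 197.2]), 0.82)]
wrist weight_tab [(array([412.3, -93.4, 264.3]), 0.94), (array([539.1, -68.5, 158.3]), 0.32)]
wrist weight_bar [(array([412.5, -88.9, 229.2]), 0.83)]
wrist hook_seat [(array([456.1, -79.1, 197.6]), 0.74)]
```

View pics/x.png

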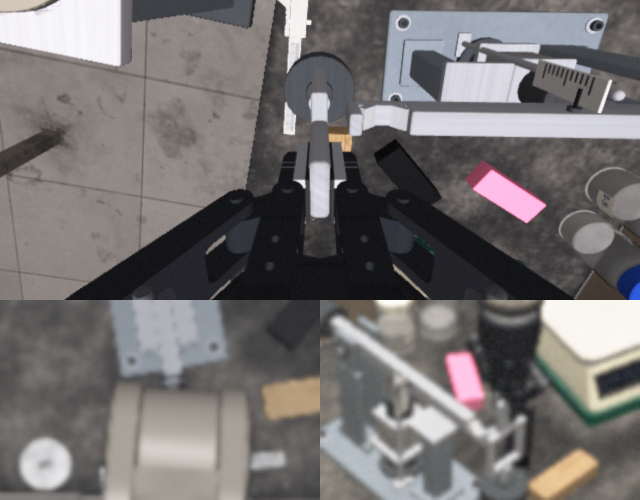

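Run:
```python
from h import *
s=dict(r.sense())
P=np.vstack([plane("wrist",[(349,213),(349,234),(362,214),(362,235)],216,s),plane("wrist",[(408,203),(411,236)],212,s)])
T=np.array(s["tcp_pos"])[:2];f=.215;u=np.array([np.cos(f),np.sin(f)]);v=np.array([-u[1],u[0]])
for p in P: print(p,(p-T)@u,(p-T)@v)
L=plane("wrist",[(415,236),(600,236),(415,202),(600,203)],212,s);print(L)
a=cv2.imread("pics/x_wrist.png");cv2.imwrite("pics/xc.png",cv2.resize(a[130:260,280:440],(800,600),interpolation=cv2.INTER_CUBIC))
```

```text
[429.6 -79.2] 20.140034497025223 9.08759574843522
[433.3 -93.9] 20.591674439815765 -6.089564627281132
[438.1 -78.1] 28.678672555351593 8.359810412813298
[442.  -92.8] 29.34359279106563 -6.852568187713711
[466.7 -65.5] 59.3388291088847 14.489638064882426
[476.1 -88.2] 63.644696150303524 -9.656698776637851
[[478.8 -87.6]
 [601.4 -61. ]
 [471.  -63.9]
 [589.3 -39.1]]
```

View pics/xc.png

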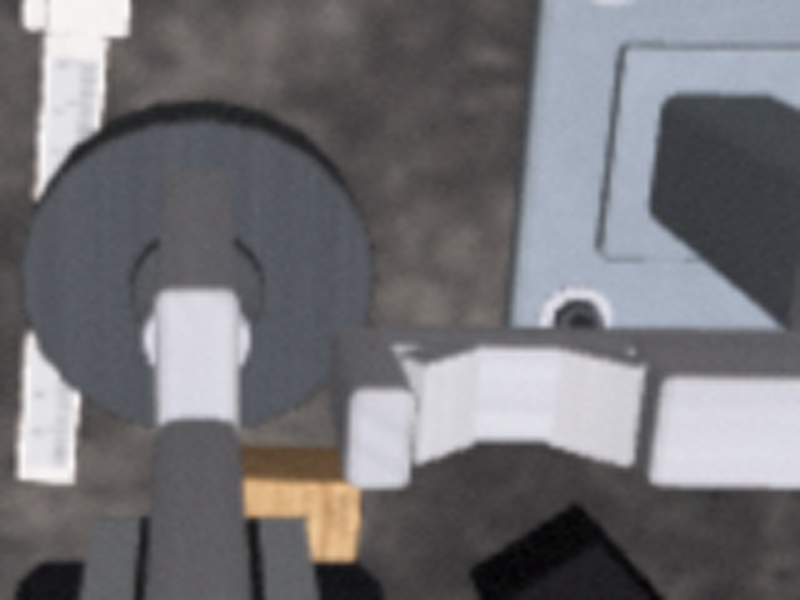

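Run:
```python
from h import *
s=dict(r.sense());T=np.array(s["tcp_pos"])[:2];f=.215;u=np.array([np.cos(f),np.sin(f)]);v=np.array([-u[1],u[0]])
for z,q in((198,[(375.6,215.5),(390.4,215.5)]),(212,[(410,212),(410,236)]),(216,[(349.8,225),(362.2,225)]),(229,[(320,265)]),(227+8,[(319.5,206)])):
    for p in plane("wrist",q,z,s): print(z,p,(p-T)@u,(p-T)@v)
```

```text
198 [452.3 -83.7] 41.320500946604945 -0.2060041605501411
198 [462.7 -81.5] 51.98858443515522 -0.23163042374945578
212 [470.  -71.4] 61.27021301187323 8.084603489404573
212 [475.4 -88.4] 62.95908554398416 -9.655442557982294
216 [432.2 -87.4] 20.92665647561392 0.5048870172602208
216 [440.2 -85.7] 29.156008737202264 0.4842890833458661
229 [ 417.5 -113.4] 1.0672997004503737 -21.800203293001758
235 [408.1 -71.4] 0.8148943154489133 21.22514333936233
```

{"method": "step_arm", "body": {"deltas": [{"delta_pos": [0.6,0.13,0],"angular": [0,0,0],"gripper": 0.05},{"delta_pos": [1.6,0.35,0],"angular": [0,0,0],"gripper": 0.05},{"delta_pos": [2.8,0.6,0],"angular": [0,0,0],"gripper": 0.05},{"delta_pos": [3.9,0.85,0],"angular": [0,0,0],"gripper": 0.05},{"delta_pos": [4.45,0.97,0],"angular": [0,0,0],"gripper": 0.05},{"delta_pos": [4.45,0.97,0],"angular": [0,0,0],"gripper": 0.05},{"delta_pos": [4.45,0.97,-0.5],"angular": [0,0,0],"gripper": 0.05},{"delta_pos": [4.45,0.97,-0.5],"angular": [0,0,0],"gripper": 0.05}]}}

```text
t: 15.85
tcp_pos: [455.6, -82.9, 267.7]
orientation: [-3.14, -0.0, 1.784]
wrist_force: [-0.1, 0.5, -7.4]
width: 9.2
```

Run:
```python
from h import *
s=dict(r.sense());print(s["tcp_pos"],s["wrist_force"],s["width"])
for c in("scene","wrist"):
    b=snapshot(c)
    for n in("weight_bar","hook_seat"):print(c,n,[(np.array(d["centre"]),round(d["score"],2)) for d in pinpoint(c,n)[:1]])
cv2.imwrite("pics/y.png",cv2.resize(b[130:330,220:480],(780,600),interpolation=cv2.INTER_CUBIC))
```

```text
[455.6 -82.9 267.7] [-0.1  0.5 -7.4] 9.196577652583928
scene weight_bar [(array([456.2, -84.2, 224.5]), 0.95)]
scene hook_seat []
wrist weight_bar [(array([456.2, -81.8, 224.2]), 0.65)]
wrist hook_seat [(array([456.6, -83.2, 221.3]), 0.67)]
```

View pics/y.png

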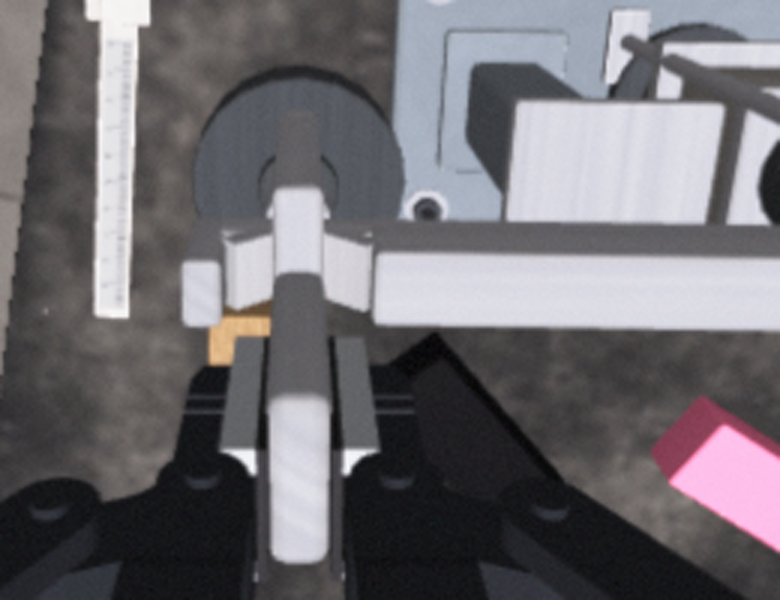

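The bar (crop x 299) is centred between the horn (220) and the beam (375). I lower it.

{"method": "step_arm", "body": {"deltas": [{"delta_pos": [0,0,-0.6],"angular": [0,0,0],"gripper": 0.05},{"delta_pos": [0,0,-1.3],"angular": [0,0,0],"gripper": 0.05},{"delta_pos": [0,0,-1.9],"angular": [0,0,0],"gripper": 0.05},{"delta_pos": [0,0,-2.3],"angular": [0,0,0],"gripper": 0.05},{"delta_pos": [0,0,-2.6],"angular": [0,0,0],"gripper": 0.05},{"delta_pos": [0,0,-2.8],"angular": [0,0,0],"gripper": 0.05},{"delta_pos": [0,0,-2.8],"angular": [0,0,0],"gripper": 0.05}]}}

```text
t: 17.02
tcp_pos: [456.3, -82.6, 240.4]
orientation: [-3.141, -0.0, 1.784]
wrist_force: [-2.0, -0.3, -3.0]
width: 9.1
```

{"method": "step_arm", "body": {"deltas": [{"delta_pos": [0,0,-0.2],"angular": [0,0,0],"gripper": 0.05},{"delta_pos": [0,0,-0.5],"angular": [0,0,0],"gripper": 0.05},{"delta_pos": [0,0,-0.8],"angular": [0,0,0],"gripper": 0.05},{"delta_pos": [0,0,-1.0],"angular": [0,0,0],"gripper": 0.05},{"delta_pos": [0,0,-1.15],"angular": [0,0,0],"gripper": 0.05},{"delta_pos": [0,0,-1.15],"angular": [0,0,0],"gripper": 0.05},{"delta_pos": [0,0,-1.15],"angular": [0,0,0],"gripper": 0.05}]}}

```text
t: 17.9
tcp_pos: [456.9, -82.6, 229.2]
orientation: [3.141, 0.0, 1.784]
wrist_force: [-3.9, 0.7, 4.9]
width: 9.3
```

{"method": "step_arm", "body": {"deltas": [{"delta_pos": [0,0,-0.1],"angular": [0,0,0],"gripper": 0.05},{"delta_pos": [0,0,-0.2],"angular": [0,0,0],"gripper": 0.05},{"delta_pos": [0,0,-0.2],"angular": [0,0,0],"gripper": 0.05},{"delta_pos": [0,0,-0.2],"angular": [0,0,0],"gripper": 0.05}]}}

```text
t: 18.4
tcp_pos: [457.0, -82.5, 227.4]
orientation: [3.14, 0.0, 1.784]
wrist_force: [-4.5, 0.6, 6.7]
width: 8.7
```

Run:
```python
from h import *
s=dict(r.sense());print(s["tcp_pos"],s["wrist_force"],s["width"])
for c in("scene","wrist"):
    b=snapshot(c)
    for n in("weight_bar","hook_seat"):print(c,n,[(np.array(d["centre"]),round(d["score"],2)) for d in pinpoint(c,n)[:1]])
```

```text
[457.  -82.5 227.4] [-4.5  0.6  6.7] 8.6843109773616
scene weight_bar [(array([458.2, -82.4, 181.6]), 0.58)]
scene hook_seat [(array([455.8, -81.5, 178.4]), 0.64)]
wrist weight_bar [(array([457.8, -80.4, 185. ]), 0.94)]
wrist hook_seat [(array([458.3, -78.2, 181.6]), 0.67)]
```

Bar and seat agree in both views, and the tug force is 6.7 N, about the weight's own. I ease back up and trim the 4.5 N side force.

{"method": "step_arm", "body": {"deltas": [{"delta_pos": [0,0,0.2],"angular": [0,0,0],"gripper": 0.05},{"delta_pos": [-0.05,0,0.45],"angular": [0,0,0],"gripper": 0.05},{"delta_pos": [-0.1,0,0.7],"angular": [0,0,0],"gripper": 0.05},{"delta_pos": [-0.15,0,0.85],"angular": [0,0,0],"gripper": 0.05},{"delta_pos": [-0.15,0,0.85],"angular": [0,0,0],"gripper": 0.05},{"delta_pos": [-0.15,0,0.85],"angular": [0,0,0],"gripper": 0.05}]}}

```text
t: 19.45
tcp_pos: [456.0, -82.7, 235.7]
orientation: [3.139, 0.0, 1.784]
wrist_force: [5.4, 1.0, 1.3]
width: 8.9
```

{"method": "step_arm", "body": {"deltas": [{"delta_pos": [0.05,0,0.1],"angular": [0,0,0],"gripper": 0.05},{"delta_pos": [0.08,0,0.15],"angular": [0,0,0],"gripper": 0.05},{"delta_pos": [0.08,0,0.15],"angular": [0,0,0],"gripper": 0.05},{"delta_pos": [0.08,0,0.15],"angular": [0,0,0],"gripper": 0.05}]}}

```text
t: 19.95
tcp_pos: [455.7, -82.7, 236.8]
orientation: [3.141, 0.0, 1.784]
wrist_force: [4.1, 1.1, 0.3]
width: 8.8
```

{"method": "step_arm", "body": {"deltas": [{"delta_pos": [0.05,0,0],"angular": [0,0,0],"gripper": 0.05},{"delta_pos": [0.1,-0.02,0.02],"angular": [0,0,0],"gripper": 0.05},{"delta_pos": [0.1,-0.02,0.02],"angular": [0,0,0],"gripper": 0.05},{"delta_pos": [0.1,-0.02,0.02],"angular": [0,0,0],"gripper": 0.05}]}}

```text
t: 20.45
tcp_pos: [456.0, -82.8, 236.7]
orientation: [-3.14, -0.001, 1.784]
wrist_force: [0.9, 0.4, -0.3]
width: 9.0
```

{"method": "step_arm", "body": {"deltas": [{"delta_pos": [0,0,0],"angular": [0,0,0],"gripper": 0.12},{"delta_pos": [0,0,0],"angular": [0,0,0],"gripper": 0.2},{"delta_pos": [0,0,0],"angular": [0,0,0],"gripper": 0.35},{"delta_pos": [0,0,0],"angular": [0,0,0],"gripper": 0.5},{"delta_pos": [0,0,0],"angular": [0,0,0],"gripper": 0.5}], "newtons": 20}}

```text
t: 21.08
tcp_pos: [456.7, -82.9, 237.0]
orientation: [-3.142, -0.0, 1.784]
wrist_force: [0.2, 0.2, -0.2]
width: 42.4
```

{"method": "step_arm", "body": {"deltas": [{"delta_pos": [0,0,1],"angular": [0,0,0],"gripper": 0.5},{"delta_pos": [0,0,3],"angular": [0,0,0],"gripper": 0.5},{"delta_pos": [0,0,6],"angular": [0,0,0],"gripper": 0.5},{"delta_pos": [0,0,9],"angular": [0,0,0],"gripper": 0.5},{"delta_pos": [0,0,12],"angular": [0,0,0],"gripper": 0.5},{"delta_pos": [0,0,12],"angular": [0,0,0],"gripper": 0.5},{"delta_pos": [0,0,12],"angular": [0,0,0],"gripper": 0.5},{"delta_pos": [0,0,12],"angular": [0,0,0],"gripper": 0.5}]}}

```text
t: 22.08
tcp_pos: [456.1, -82.9, 356.1]
orientation: [-3.14, -0.001, 1.784]
wrist_force: [-0.7, -0.2, -0.2]
width: 42.7
```

Run:
```python
from h import *
s=dict(r.sense());print(s["t"],s["tcp_pos"],s["wrist_force"],s["width"])
for c in("scene","top","wrist"):
    b=snapshot(c)
    if c=="scene": q=b.copy()
    for n in("weight_tab","weight_bar","hook_seat","chock_mid","tin_a","jar_near","spare_cube"):print(c,n,[(np.array(d["centre"]),round(d["score"],2)) for d in pinpoint(c,n)[:2]])
cv2.imwrite("pics/z.png",np.hstack([cv2.resize(b[:,120:520],(400,400)),cv2.resize(q[130:250,280:400],(400,400),interpolation=cv2.INTER_CUBIC)]))
```

```text
22.075 [456.1 -82.9 356.1] [-0.7 -0.2 -0.2] 42.69959536446388
scene weight_tab [(array([458.4, -84.2, 228.2]), 0.88)]
scene weight_bar [(array([453.2, -81.8, 194.4]), 0.9)]
scene hook_seat [(array([457. , -82.4, 191.3]), 0.68), (array([374.4,  74.7,  -1.6]), 0.54)]
scene chock_mid [(array([ 467.1, -234. ,   13.2]), 0.7), (array([ 571.3, -229.4,   14. ]), 0.62)]
scene tin_a []
scene jar_near [(array([567.6, 300.5,  -3.5]), 0.6)]
scene spare_cube []
top weight_tab []
top weight_bar [(array([ 423.9, -470.2,   -0.4]), 0.33)]
top hook_seat []
top chock_mid [(array([ 464.1, -237.5,   13.8]), 0.66), (array([ 726.4, -223.9,   13.3]), 0.62)]
top tin_a [(array([379.9,  74.3,   1. ]), 0.76), (array([568.5, 300.3,   1.7]), 0.4)]
top jar_near [(array([573.8, 302.1,   3.2]), 0.91)]
top spare_cube [(array([ 423.9, -468.8,   -0.6]), 0.89)]
wrist weight_tab [(array([456.7, -85.3, 225.7]), 0.71)]
wrist weight_bar [(array([456.3, -80. , 191.7]), 0.58), (array([455.2, -86. , 229.6]), 0.33)]
wrist hook_seat [(array([456.5, -79.1, 191.8]), 0.89)]
wrist chock_mid [(array([ 577.8, -231.4,   13. ]), 0.73), (array([ 726.8, -225.8,   12.4]), 0.69)]
wrist tin_a [(array([379.6,  73.7,   2.1]), 0.96)]
wrist jar_near []
wrist spare_cube [(array([ 426. , -470.3,   -3.8]), 0.54)]
```

View pics/z.png

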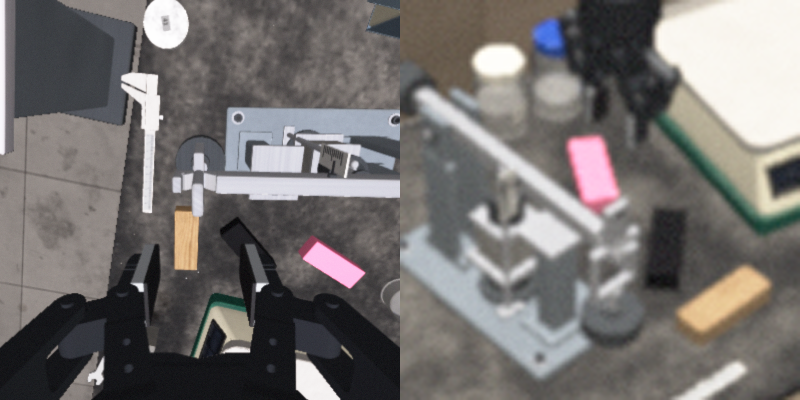

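The picture shows the weight hanging in the hook (left panel, 200,175), the chock flat on the bench (187,238), and the robot clear. I let it settle, check that nothing moves, and hand in.

{"method": "step_arm", "body": {"deltas": [{"delta_pos": [0,0,0],"angular": [0,0,0],"gripper": 0.5},{"delta_pos": [0,0,0],"angular": [0,0,0],"gripper": 0.5},{"delta_pos": [0,0,0],"angular": [0,0,0],"gripper": 0.5},{"delta_pos": [0,0,0],"angular": [0,0,0],"gripper": 0.5},{"delta_pos": [0,0,0],"angular": [0,0,0],"gripper": 0.5},{"delta_pos": [0,0,0],"angular": [0,0,0],"gripper": 0.5},{"delta_pos": [0,0,0],"angular": [0,0,0],"gripper": 0.5},{"delta_pos": [0,0,0],"angular": [0,0,0],"gripper": 0.5}]}}

```text
t: 24.28
tcp_pos: [456.7, -82.9, 357.0]
orientation: [3.142, 0.0, 1.784]
wrist_force: [-0.4, 0.4, -0.5]
width: 42.7
```

Run:
```python
from h import *
f=[snapshot("wrist").astype(float) for _ in range(6)]
print([round(np.abs(f[i]-f[0])[130:230,280:400].mean(),2) for i in range(1,6)], [round(np.abs(f[i]-f[0])[:100].mean(),2) for i in range(1,6)])
print([np.array(d["centre"]) for d in pinpoint("wrist","weight_tab")[:1]],r.sense()["wrist_force"])
print(r.job_done())
```

```text
[np.float64(1.63), np.float64(1.58), np.float64(1.66), np.float64(1.79), np.float64(1.83)] [np.float64(1.72), np.float64(1.77), np.float64(1.92), np.float64(1.76), np.float64(1.72)]
[array([458.1, -86.3, 226.2])] [ 0.7  0.4 -0.8]
the job is handed in; nothing more can be done
None
```

The job is done and handed in at about 25 s. The chock is on the bench and the weight hangs free in the hook. No verdict was reported.

- **Chock:** I drew the wooden chock out to the right and laid it flat at about (466, -236), measured height about 14 mm. The black and pink look-alikes were left alone.
- **Weight:** I hung its loop over the horn and tugged it down with about 6.7 N. By spring stiffness and height that is a dip of about 0.065 rad; the beam angle itself is not in the state, so I could not read it.
- **Side force:** During the tug there was up to 5.4 N sideways against the hook faces. I trimmed it to under 1 N before letting go.
- **Last checks:**
  - The wrist view puts bar and seat within about 1 mm of each other, and the scene view within about 5 mm.
  - The seat height of about 191 mm means a dip of about 0.027 rad.
  - Successive frames showed nothing moving beyond image noise, and the gripper was clear.
  - The bystanders I could see stood within about 5 mm of where they began.
- **Gaps:** With the arm in the way, the top camera did not find the weight or hook. The wrist network missed the real chock and reported only the look-alikes. The scene and top views both showed the chock in place.

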